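# Seat a mitred ceramic frame rail in the assembly jig

## Task

Take the fired ceramic frame rail from the dark wooden bat and lay it flat in the plywood corner jig with its long edge facing the long fence and its square end facing the end stop. Push it home: first push its long edge up against the long fence, then slide it along the fence and press its square end firmly against the end stop, so that it is left square and flush in the corner. Bisque ware chips, so set it down gently and press no harder than one hand would (well under 60 N), and leave the jar, the vase and the cork block where they are.

Things in the scene. Friction and masses are not known exactly. Their poses are not given: they have to be found in the camera images.
- rail: Off-white unglazed ceramic frame rail lying flat, 160 x 50 x 22 mm, 0.25 to 0.5 kg. Origin: centre of the underside of the 160 x 50 outline. x runs from the square end (x = -80) to the 45 degree mitre, whose face goes from the sharp tip (x = 80, y = -25) to (30, 25). Long edge: y = -25; short edge: y = 25, 110 mm long. Balanced near (-12, -2). On the bat at first, square end roughly to world -y.
- rail_corner (a point): The rail's own corner between long edge and square end, on its underside (rail x = -80, y = -25 mm).
- rail_tip (a point): The sharp mitred tip at the other end of the rail's long edge, on its underside (rail x = +80, y = -25 mm).
- jig: Corner jig, screwed down: plywood board 250 x 170 x 12 mm with two wooden fences. Origin: centre of its underside. x along the long fence, away from the end stop; y away from the long fence, across the board. The clear bed is 232 mm along x and 152 mm along y.
- jig_corner (a point): The inside corner of the jig where the two fences' inner faces meet, at the height of the board's top; same axes as the jig. Flush home means that rail_corner lies on this point and the rail's axes are parallel to the jig's.
- long_fence: Fixed wooden bar along the jig's -y edge, 250 mm long, 18 mm thick, standing 22 mm above the board. Origin: centre of its underside. Its inner face is the plane y = 0 of jig_corner.
- end_stop: Fixed wooden bar across the jig's -x end, 92 mm long (along y), 18 mm thick, standing 22 mm above the board, joining the long fence at a right angle. Origin: centre of its underside. Its inner face is the plane x = 0 of jig_corner.
- bat: Dark wooden bat, fixed, 230 x 210 x 12 mm, on which the rail lies at the start. Origin: centre of its underside.
- jar: Open glass jar, 64 mm across, 75 mm high, a bystander. Origin: centre of its underside.
- vase: Terracotta vase, 80 mm across, 95 mm high, a bystander. Origin: centre of its underside.
- block: Cork sanding block 75 x 50 x 32 mm, a bystander. Origin: centre of its underside.
There are look-alikes about, which are no part of the job. There is more than one size of the rail; the job needs the smallest.

How it is judged (in metres and radians):
On the way, in this order (a step that is already met when the one before it is completed fails the run):
1. the rail lies flat in the jig with both ends of its long edge within 4 mm of the long fence (z of rail_corner in the frame of jig_corner between -0.003 and 0.003 m and y of rail_corner in the frame of jig_corner between -0.004 and 0.004 m and y of rail_tip in the frame of jig_corner between -0.004 and 0.004 m and x of rail_corner in the frame of jig_corner above -0.003 m and x of rail_tip in the frame of jig_corner between 0.15 and 0.3 m), for 0.05 s.
2. then its square end is within 1.5 mm of the end stop and is pressed against it with more than 3 N for a moment (z of rail_corner in the frame of jig_corner below 0.003 m and x of rail_corner in the frame of jig_corner between -0.003 and 0.0015 m and contact force between rail and end_stop above 3 N), for 0.05 s.
At the end, for the whole second after the job is handed in: The rail lies flat and still in the jig, its square end within 1.5 mm of the end stop and both ends of its long edge within 1.5 mm of the long fence (x of rail_corner in the frame of jig_corner between -0.003 and 0.0015 m and y of rail_corner in the frame of jig_corner between -0.003 and 0.0015 m and y of rail_tip in the frame of jig_corner below 0.0015 m and x of rail_tip in the frame of jig_corner above 0.15 m and z of rail_corner in the frame of jig_corner below 0.003 m and angle between rail's own z axis and vertical below 0.04 rad and linear speed of rail below 0.01 m/s); the robot touches nothing.
It fails at once if the rail is pressed or dropped on the jig (board, long fence or end stop) with more than 60 N (contact force between rail and jig above 60 N).
It fails at once if the jar, vase or block is moved by more than 20 mm (distance of any of jar, vase, block from where it was at the start of the episode above 0.02 m).
It also fails if it takes over 61 s, if anything falls off the work surface, if the arm or the gripper's body presses on something with over 40 N, if the wrist force passes 120 N, or if a joint passes its speed limit or range.

## Robot

A 6-joint arm with a two-finger parallel gripper is mounted at the origin on the work surface. World frame = base frame: x ahead of the robot, y to its left, z up, the work surface at z = 0. Lengths are in mm, angles in rad, forces in N, time in s.
With the tool pointing down it reaches from about 300 to 775 mm from the base axis. Payload 14.6 kg.
Tool frame: the origin (TCP) lies between the finger pads; the fingertips stand 19 mm ahead of it and the grasp point (between the pads) is the TCP; z points along the fingers, y is the line along which they close (so a half turn about z gives the same grasp; the last joint's range is limited). The gripper opens to 94 mm and grips with 3 to 60 N. Pads are 16 mm wide; open, the fingers measure 119 mm over their backs; the gripper's body (75 mm by 177 mm) begins 78 mm behind the grasp point.
Start: joints at [-1.4, 0.3, 1.521, -0, 1.321, -0.067], TCP at [129.554, -534.514, 224.446] pointing down, gripper open.
Joint ranges: [-3.03, 3.03], [-0.79, 2.21], [0.23, 2.52], [-1.04, 4.18], [0, 3.07], [-2.55, 2.55]. Speed limits (rad/s): [2.22, 2.22, 2.57, 3.14, 3.14, 3.14].

## Interface

Orientations are given as [roll, pitch, yaw] about the fixed x, y, z axes, in that order (R = Rz(yaw) Ry(pitch) Rx(roll)).
In Python, from cell import monitor, imaging, job, find_in, trace gives the robot as it stands. The module is installed in compiled form; this text tells all that it offers.
- The arm moves only by the tool arm_command, never from a script. Its argument "steps" is a list of rows, each a list of 5 numbers: the opening, from 0 (shut) to 1 (fully open), then the shift along the tool's x, y, z in mm, then the turn about the tool's z in degrees. In form: [[gripper, dx, dy, dz, turn], ...]. A call has 1 to 20 rows; each row is the pose to reach, as a shift and turn from the pose commanded when the call began, along the tool's axes at that moment; what a row does not reach only later rows make up. A row lasts 1/8 s, in which the tool goes at most 62.5 mm and 10.7 degrees, less where a joint would pass 70% of its speed; a pose out of reach is approached as far as the arm can. A call with a gripper value outside its range is refused whole. The fingers move at their own pace and stop on an object; "force" is the grip in N (left out, the last holds). Time passes only in rows, so rows that repeat a pose let the fingers close. It gives the time, the measured TCP pose, the force, the opening and the grip force at its end, in the units of the state.
- monitor.read_state(): the state, without advancing time (a new reading comes with each control period).
- imaging.camera(name): name is "scene" or "top"; returns a dict with "img" (384x512x3 uint8, red, green, blue), "mtx" (3x3 intrinsics, pixels), "view" (4x4, takes a point from world to camera coordinates). Camera axes: x right, y down, z forward; pixel columns grow to the right and rows downward; lengths in mm; the calibration is good to about 2 mm. A picture is of the moment at which its call begins. There is no depth.
- job.sign_off(): hands the job in; it is judged then, once.
Trained networks look in a picture, given as the dict that the camera call returned (one of the last four; its "shot" number tells which), for a name from the list of things; names that differ only in an ending like _2 or _b are one class to them, and where a whole thing is asked for, a point or a joint stands for the part that bears it (a point fixed in the world has none). Each returns a list of dicts, best first, with "p" (0 to 1); they miss things now and then, are a little off and sometimes report something else, mostly with a low value. They report only what shows in the picture. A call takes as long as a camera call. They do not tell look-alikes from the thing itself.
- find_in(picture, target): "rect" ([centre column, centre row, width, height] in pixels, round what is visible of it).
- trace(picture, target): "region" (384x512 bool, what is visible of it) and "rect" ([centre column, centre row, width, height] in pixels, round what is visible of it).
The state is a dict: "clock": time; "joints": joint angles; "qd": joint speeds; "effort": joint torques, N m; "eef_pos": TCP position; "eef_rot": TCP orientation; "wrist_force": force on the tool from outside, world axes, zero at the start; "moment": the same for the moment, N m; "finger_gap": finger opening in mm; "finger_force": force on a finger pad.
Only numpy, scipy, OpenCV 4.12 (cv2) and the standard library are available. Lean on these libraries where they do the work, as an engineer would, in place of code of your own. Each camera call takes 0.05 s, during which the arm holds its last target. There are 200 camera calls.

## Working session

There is one attempt and no reset: what is moved stays moved. The work goes in short steps, Python scripts to look and compute and a tool call to move; the robot and the scene stay as the last step left them, time stands still between calls to the robot, and variables do not carry over. Pictures are saved under pics/ and viewed, at most 10 in all, crops included, and the job is handed in when it is done.

Besides the shell and the picture viewer there is one more tool, called after ">>>" as a command line: name --pt "numbers of a row" for each row, then --argument value for the rest. arm_command: Moves the arm, as the interface text tells. Its arguments: {"type":"object","properties":{"steps":{"type":"array","items":{"type":"array","items":{"type":"number"}}},"force":{"type":"number"}},"required":["steps"]}

```bash
mkdir -p pics
cat > h.py <<'E'
import numpy as np, cv2
from cell import monitor, imaging, job, find_in, trace
def ray(c,u,v,z):
    "world point at height z seen at pixel u,v"
    V=np.array(c['view']);K=np.array(c['mtx']);R=V[:3,:3];t=V[:3,3]
    o=-R.T@t; d=R.T@np.linalg.inv(K)@np.array([u,v,1.])
    return o+d*(z-o[2])/d[2]
def proj(c,P):
    V=np.array(c['view']);K=np.array(c['mtx']);p=K@(V[:3,:3]@np.array(P,float)+V[:3,3]);return p[:2]/p[2]
def save(c,n): cv2.imwrite('pics/'+n,c['img'][:,:,::-1])
E
python3 - <<'E'
from h import *
a=imaging.camera('top');b=imaging.camera('scene');save(a,'top0.png');save(b,'scene0.png')
for n in ['rail','jig','long_fence','end_stop','bat','jar','vase','block']:
  for c,nm in((a,'top'),(b,'scene')):
    print(n,nm,[(np.round(r['rect']).astype(int).tolist(),round(r['p'],2)) for r in find_in(c,n)][:6])
V=np.array(a['view']);print(-V[:3,:3].T@V[:3,3]);V=np.array(b['view']);print(-V[:3,:3].T@V[:3,3]);print(monitor.read_state())
E
```

```text
rail top [([375, 271, 72, 62], 0.93), ([198, 175, 39, 53], 0.88)]
rail scene [([243, 152, 31, 39], 0.98), ([308, 241, 68, 28], 0.77), ([401, 199, 68, 38], 0.63)]
jig top [([356, 159, 72, 98], 0.93)]
jig scene [([181, 192, 100, 48], 0.92)]
long_fence top [([329, 156, 22, 93], 0.87), ([274, 213, 23, 22], 0.71), ([279, 113, 31, 28], 0.62)]
long_fence scene [([191, 196, 81, 40], 0.83)]
end_stop top [([355, 120, 34, 15], 0.87), ([330, 155, 19, 92], 0.74), ([266, 163, 19, 30], 0.53)]
end_stop scene [([145, 201, 16, 23], 0.76), ([239, 216, 35, 27], 0.53)]
bat top [([197, 174, 82, 84], 0.92)]
bat scene [([306, 258, 133, 91], 0.91), ([310, 241, 68, 28], 0.57)]
jar top [([274, 212, 26, 19], 0.93)]
jar scene [([270, 187, 24, 32], 0.77), ([240, 216, 34, 27], 0.58)]
vase top [([276, 116, 31, 28], 0.66)]
vase scene [([146, 202, 14, 18], 0.74)]
block top [([266, 162, 21, 32], 0.87)]
block scene [([241, 217, 32, 28], 0.77)]
[ 371.43179187   19.40284503 1257.49323772]
[1123.68033405  568.88892736  626.2957553 ]
{'clock': 0.9, 'joints': array([-1.39960473e+00,  2.99911097e-01,  1.52106571e+00, -1.84964772e-06,
        1.32072485e+00, -6.65788906e-02]), 'qd': array([-0.00021694, -0.00162782,  0.00055189, -0.00042266, -0.00142723,
       -0.00192633]), 'effort': array([-1.06798576e-03, -5.31663036e+01, -3.52914691e+01,  7.08013284e-02,
        2.11959070e-02, -2.54164792e-05]), 'eef_pos': array([ 129.54581317, -534.4823803 ,  224.41166688]), 'eef_rot': array([-3.14148377e+00, -5.46409444e-06,  2.37770940e-01]), 'wrist_force': array([0.07856736, 0.14417784, 0.47146148]), 'moment': array([-0.00633653, -0.0205251 , -0.00808223]), 'finger_force': 0.0, 'finger_gap': 94.55380938668914}
```

View pics/top0.png

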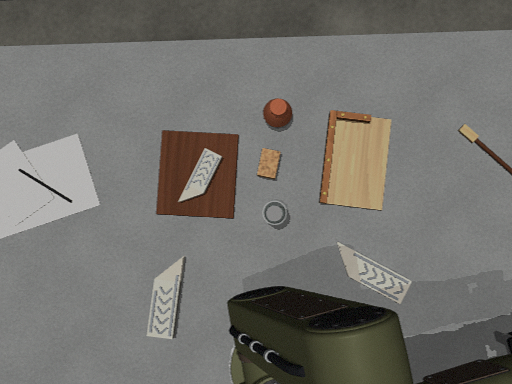

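View pics/scene0.png

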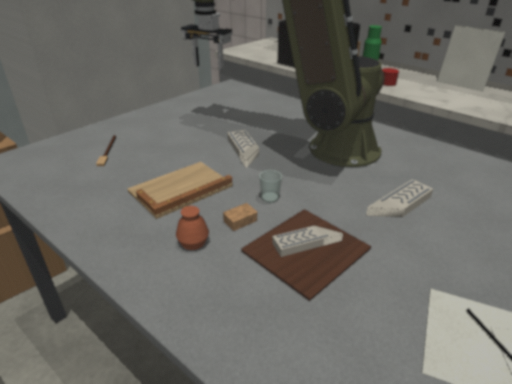

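```bash
cat >> h.py <<'E'
from scipy.optimize import minimize
RAIL=np.array([[-80,-25],[80,-25],[30,25],[-80,25]],float)
def box(x0,x1,y0,y1): return np.array([[x0,y0],[x1,y0],[x1,y1],[x0,y1]],float)
def fit(masks,prisms,p0):
    "masks: [(cam,bool)], prisms: [(outline,z0,z1)] -> [x,y,yaw], IoU"
    S=4
    def cost(p):
        s=0
        c_,s_=np.cos(p[2]),np.sin(p[2]);R=np.array([[c_,-s_],[s_,c_]])
        for c,m in masks:
            im=np.zeros((384*S,512*S),np.uint8)
            for o,z0,z1 in prisms:
                w=o@R.T+p[:2]
                q=np.array([proj(c,[*a,z]) for a in w for z in(z0,z1)])
                cv2.fillConvexPoly(im,cv2.convexHull(np.round((q+.5)*S).astype(np.int32)),1)
            r=cv2.resize(im.astype(np.float32),(512,384),interpolation=cv2.INTER_AREA)
            s-=np.minimum(r,m).sum()/np.maximum(r,m).sum()
        return s/len(masks)
    best=None;p=np.array(p0,float)
    for k in(1,.4,.2):
        r=minimize(cost,p,method='Nelder-Mead',options=dict(initial_simplex=p+k*np.array([[0,0,0],[12,0,0],[0,12,0],[0,0,.15]]),xatol=.05,fatol=1e-5));p=r.x
    return p,-r.fun
def mask(c,n,uv):
    for r in trace(c,n):
        x,y=r['rect'][:2]
        if np.hypot(x-uv[0],y-uv[1])<25: return c,r['region'].astype(np.float32)
    print('none',n)
E
python3 - <<'E'
from h import *
a=imaging.camera('top');b=imaging.camera('scene')
for uv in[(212,155),(180,201)]: print(ray(a,*uv,34)[:2])
print('jig corner approx',ray(a,334,121,12)[:2])
ro=trace(a,'rail'); print([r['rect'] for r in ro])
ms=[m for m in(mask(a,'rail',(200,175)),mask(b,'rail',(308,241))) if m]
g=ray(a,199,175,23)
for mm in(ms[:1],ms):
  for sc in(1,1.15):
    print('rail',sc,fit(mm,[(RAIL*sc,12,34)],[g[0],g[1],2.55]))
ms=[m for m in(mask(a,'jig',(356,159)),mask(b,'jig',(181,192))) if m]
g=ray(a,356,159,12)
J=[(box(-125,125,-85,85),0,12),(box(-125,125,-85,-67),12,34),(box(-125,-107,-85,7),12,34)]
for mm in(ms[:1],ms):
  p,i=fit(mm,J,[g[0],g[1],3.05]);c,s=np.cos(p[2]),np.sin(p[2])
  print('jig',p,i,'corner',p[:2]+np.array([[c,-s],[s,c]])@[-107,-67])
im=a['img'][125:225,150:250,::-1];im2=a['img'][245:345,120:220,::-1];im3=a['img'][230:330,320,None] if 0 else a['img'][230:330,325:425,::-1]
cv2.imwrite('pics/crop.png',cv2.resize(np.hstack([im,im2]),(800,400),interpolation=cv2.INTER_CUBIC))
E
```

```text
[563.535267   156.79632728]
[442.85186458 244.57170041]
jig corner approx [ 650.33909068 -175.94869843]
[[374.1, 272.9, 69.6, 63.3], [199.7, 174.3, 38.4, 54.7], [167.4, 298.4, 36.2, 80.3]]
rail 1 (array([502.26973284, 193.18727151,   2.66543311]), np.float64(0.9600332379341125))
rail 1.15 (array([496.20365418, 195.50271462,   2.64792644]), np.float64(0.7720978260040283))
rail 1 (array([503.97364279, 192.07456079,   2.67413455]), np.float64(0.9389721155166626))
rail 1.15 (array([493.99574191, 195.44942237,   2.68483129]), np.float64(0.7583426237106323))
jig [ 541.49579282 -227.95328128    2.99262849] 0.9758098721504211 corner [ 657.2545322  -177.57556539]
jig [ 542.31809842 -227.58974683    2.99177371] 0.9686844944953918 corner [ 658.11985748 -177.31099784]
```

View pics/crop.png

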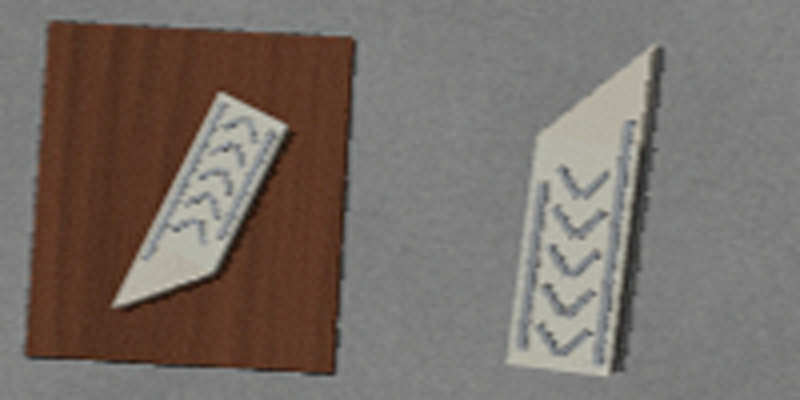

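The three candidates in the top view are (200,174) on the bat, and (167,298) and (374,273) on the table. The one on the bat matches the 160 x 50 model (IoU 0.96, against 0.77 for a 1.15x size). The crop shows it clearly smaller than its neighbour, so it is the rail to use. I'll approach above it.

>>> arm_command --pt "1 544 -611.6 0 -139.4" --pt "1 544 -611.6 0 -139.4" --pt "1 544 -611.6 0 -139.4" --pt "1 544 -611.6 0 -139.4" --pt "1 544 -611.6 0 -139.4" --pt "1 544 -611.6 0 -139.4" --pt "1 544 -611.6 0 -139.4" --pt "1 544 -611.6 0 -139.4" --pt "1 544 -611.6 0 -139.4" --pt "1 544 -611.6 0 -139.4" --pt "1 544 -611.6 0 -139.4" --pt "1 544 -611.6 0 -139.4" --pt "1 544 -611.6 0 -139.4" --pt "1 544 -611.6 0 -139.4" --pt "1 544 -611.6 0 -139.4" --pt "1 544 -611.6 0 -139.4" --pt "1 544 -611.6 100 -139.4" --pt "1 544 -611.6 100 -139.4" --pt "1 544 -611.6 100 -139.4" --pt "1 544 -611.6 100 -139.4" --force 25

```text
clock: 3.75
eef_pos: [515.0, 187.7, 126.6]
eef_rot: [3.14, 0.002, 2.67]
wrist_force: [-0.2, 0.4, 0.6]
finger_gap: 94.0
finger_force: 0.0
```

>>> arm_command --pt "1 0 0 50 0" --pt "1 0 0 75 0" --pt "1 0 0 88 0" --pt "1 0 0 88 0" --pt "0.3 0 0 88 0" --pt "0.3 0 0 88 0" --pt "0.3 0 0 88 0" --pt "0.3 0 0 88 0" --pt "0.3 0 0 88 0" --pt "0.3 0 0 88 0" --pt "0.3 0 0 80 0" --pt "0.3 0 0 40 0" --pt "0.3 0 0 0 0" --pt "0.3 0 0 -20 0" --pt "0.3 0 0 -20 0" --force 25

```text
clock: 5.62
eef_pos: [514.6, 188.2, 145.8]
eef_rot: [3.14, 0.002, 2.671]
wrist_force: [0.8, -0.7, -3.7]
finger_gap: 50.0
finger_force: 25.0
```

Run:
```python
from h import *
s=monitor.read_state();z=s['eef_pos'][2]-38
a=imaging.camera('top');b=imaging.camera('scene');save(b,'held.png')
ms=[m for m in(mask(b,'rail',tuple(proj(b,[*s['eef_pos'][:2],z+23]))),) if m]
print(s['eef_pos'],s['eef_rot'],s['wrist_force'],s['finger_gap'],s['finger_force'],z)
for m in ms: print(fit([m],[(RAIL,12+z,34+z)],[503,192.6,2.67]))
```

```text
[514.63861615 188.2218454  145.81755939] [3.13971287e+00 1.88052064e-03 2.67084803e+00] [ 0.77532166 -0.66949329 -3.65554443] 50.02463914905979 24.976142942905426 107.81755938614504
(array([504.43860829, 193.83890721,   2.68473279]), np.float64(0.796871542930603))
```

View pics/held.png

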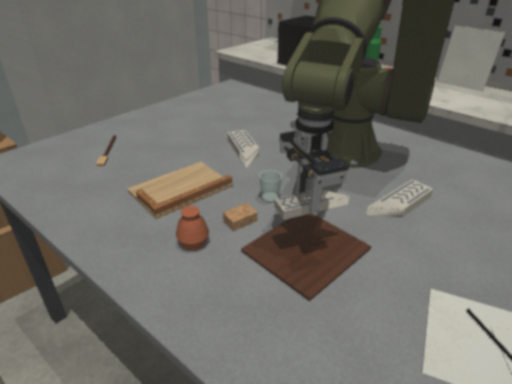

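The rail is held, showing at about (312,204) clear of the bat, with a gap of 50 mm. I'll carry it over the jig.

>>> arm_command --pt "0.3 -221.6 -340.6 0 -18.4" --pt "0.3 -221.6 -340.6 0 -18.4" --pt "0.3 -221.6 -340.6 0 -18.4" --pt "0.3 -221.6 -340.6 0 -18.4" --pt "0.3 -221.6 -340.6 0 -18.4" --pt "0.3 -221.6 -340.6 0 -18.4" --pt "0.3 -221.6 -340.6 0 -18.4" --pt "0.3 -221.6 -340.6 0 -18.4" --pt "0.3 -221.6 -340.6 0 -18.4" --pt "0.3 -221.6 -340.6 0 -18.4" --pt "0.3 -221.6 -340.6 40 -18.4" --pt "0.3 -221.6 -340.6 80 -18.4" --pt "0.3 -221.6 -340.6 95 -18.4" --pt "0.3 -221.6 -340.6 95 -18.4"

```text
clock: 7.52
eef_pos: [557.2, -215.6, 49.4]
eef_rot: [3.141, -0.001, 2.993]
wrist_force: [-0.2, -0.4, -2.8]
finger_gap: 50.0
finger_force: 25.0
```

Run:
```python
from h import *
s=monitor.read_state();print(s['eef_pos'],s['eef_rot'],s['wrist_force'])
a=imaging.camera('top');b=imaging.camera('scene')
def sub(c,x0,x1,y0,y1): return cv2.resize(c['img'][y0:y1,x0:x1,::-1],(400,400),interpolation=cv2.INTER_CUBIC)
cv2.imwrite('pics/over.png',np.hstack([sub(a,300,420,100,220),sub(b,120,240,120,240)]))
```

```text
[ 557.19539862 -215.56908213   49.37833064] [ 3.14131329e+00 -8.51392089e-04  2.99251167e+00] [-0.15650828 -0.42023069 -2.8344233 ]
```

View pics/over.png

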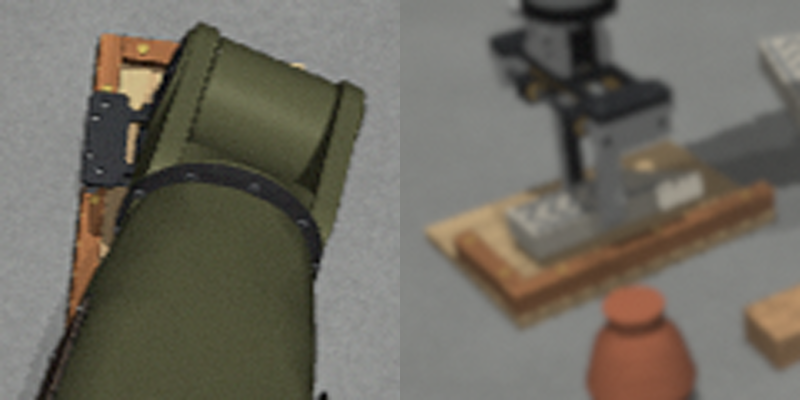

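The rail hovers over the bed, parallel to the fence with a visible gap. I'll lower it gently.

>>> arm_command --pt "0.3 0 0 4 0" --pt "0.3 0 0 7 0" --pt "0.3 0 0 8.5 0" --pt "0.3 0 0 9.5 0" --pt "0.3 0 0 10 0" --pt "0.3 0 0 10 0"

```text
clock: 8.38
eef_pos: [557.2, -216.0, 39.5]
eef_rot: [3.142, 0.0, 2.992]
wrist_force: [-0.3, 0.5, -3.2]
finger_gap: 49.6
finger_force: 25.0
```

>>> arm_command --pt "0.3 0 0 0.5 0" --pt "0.3 0 0 1 0" --pt "0.3 0 0 1.3 0" --pt "0.3 0 0 1.3 0"

```text
clock: 8.88
eef_pos: [557.2, -216.1, 38.1]
eef_rot: [3.142, -0.0, 2.992]
wrist_force: [-0.5, -0.6, -3.9]
finger_gap: 50.1
finger_force: 25.0
```

>>> arm_command --pt "0.3 0 0 0.4 0" --pt "0.3 0 0 0.8 0" --pt "0.3 0 0 1 0" --pt "0.3 0 0 1 0"

```text
clock: 9.38
eef_pos: [557.2, -216.0, 37.1]
eef_rot: [-3.142, -0.0, 2.992]
wrist_force: [-0.0, 0.4, -3.3]
finger_gap: 49.7
finger_force: 25.0
```

>>> arm_command --pt "0.3 0 0 0.5 0" --pt "0.3 0 0 0.9 0" --pt "0.3 0 0 0.9 0"

```text
clock: 9.75
eef_pos: [557.2, -216.1, 36.5]
eef_rot: [-3.142, 0.0, 2.992]
wrist_force: [-2.5, 0.9, 3.8]
finger_gap: 49.9
finger_force: 25.0
```

It has touched down (z force now +3.8 N). I'll open slightly and lift.

>>> arm_command --pt "0.6 0 0 0 0" --pt "0.6 0 0 0 0" --pt "0.6 0 0 0 0" --pt "0.6 0 0 -30 0" --pt "0.6 0 0 -80 0" --pt "0 0 0 -130 0" --pt "0 -60 0 -190 0" --pt "0 -120 0 -200 0" --pt "0 -180 0 -200 0" --pt "0 -200 0 -200 0" --pt "0 -200 0 -200 0"

```text
clock: 11.12
eef_pos: [756.2, -245.8, 234.5]
eef_rot: [3.141, -0.001, 2.992]
wrist_force: [-0.2, 0.5, -0.3]
finger_gap: 1.4
finger_force: 0.0
```

Run:
```python
from h import *
s=monitor.read_state();print(s['eef_pos'],s['eef_rot'],s['finger_gap'])
a=imaging.camera('top');b=imaging.camera('scene');save(a,'placed.png')
ms=[]
for c in(a,b):
  print([np.round(r['rect']) for r in trace(c,'rail')])
  m=mask(c,'rail',tuple(proj(c,[545.3,-214,23])));
  if m: ms.append(m)
for m in ms: print(fit([m],[(RAIL,12,34)],[545.3,-214,2.992]))
```

```text
[ 756.17756942 -245.77444066  234.49648307] [ 3.14130564e+00 -1.16315943e-03  2.99234902e+00] 1.3959327033002298
[array([167., 300.,  34.,  79.]), array([393., 284.,  35.,  36.])]
none rail
[array([242., 151.,  30.,  34.]), array([182., 189.,  55.,  24.]), array([402., 198.,  63.,  36.])]
(array([ 547.62987032, -214.80668835,    2.94660625]), np.float64(0.9075157046318054))
```

View pics/placed.png

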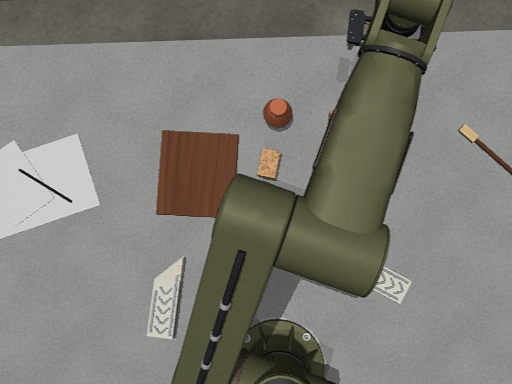

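The top view is blocked by the arm. The scene fit puts the rail at (548,-215), as planned. I'll bring the closed fingers down beside the short edge.

>>> arm_command --pt "0 60 -50 0 0" --pt "0 120 -50 0 0" --pt "0 180 -50 50 0" --pt "0 200 -50 100 0" --pt "0 200 -50 150 0" --pt "0 200 -50 185 0" --pt "0 200 -50 197 0" --pt "0 200 -50 197 0" --pt "0 200 -42 197 0" --pt "0 200 -42 197 0"

```text
clock: 12.68
eef_pos: [551.7, -257.2, 40.8]
eef_rot: [-3.141, 0.002, 2.993]
wrist_force: [-0.0, 0.8, 0.4]
finger_gap: 0.0
finger_force: 0.0
```

>>> arm_command --pt "0 0 0 3 0" --pt "0 0 3 3 0" --pt "0 0 6 3 0" --pt "0 0 9 3 0" --pt "0 0 12 3 0" --pt "0 0 15 3 0" --pt "0 0 18 3 0" --pt "0 0 20 3 0" --pt "0 0 22 3 0" --pt "0 0 24 3 0" --pt "0 0 25 3 0" --pt "0 0 25 3 0"

```text
clock: 14.18
eef_pos: [554.7, -232.7, 36.3]
eef_rot: [3.141, 0.0, 2.992]
wrist_force: [-0.4, -0.7, -0.5]
finger_gap: 0.6
finger_force: 0.0
```

>>> arm_command --pt "0 0 1 0 0" --pt "0 0 2 0 0" --pt "0 0 3 0 0" --pt "0 0 4 0 0" --pt "0 0 4 0 0"

```text
clock: 14.8
eef_pos: [555.3, -228.8, 36.3]
eef_rot: [3.142, 0.0, 2.992]
wrist_force: [-0.8, -1.1, -0.1]
finger_gap: 0.6
finger_force: 0.4
```

>>> arm_command --pt "0 0 1 0 0" --pt "0 0 2 0 0" --pt "0 0 2 0 0"

```text
clock: 15.18
eef_pos: [555.6, -226.8, 36.3]
eef_rot: [3.142, 0.0, 2.992]
wrist_force: [-0.2, -1.0, 0.6]
finger_gap: 0.8
finger_force: 0.5
```

Run:
```python
from h import *
s=monitor.read_state();print(s['eef_pos'],s['wrist_force'])
b=imaging.camera('scene')
cv2.imwrite('pics/push.png',cv2.resize(b['img'][130:230,110:250,::-1],(784,560),interpolation=cv2.INTER_CUBIC))
m=mask(b,'rail',tuple(proj(b,[549,-190,23])))
if m:
  p,i=fit([m],[(RAIL,12,34)],[549,-195,2.992]);d=p[:2]-[657.7,-177.4];c,s_=np.cos(2.992),np.sin(2.992);print(p,i,'jig xy',d@[c,s_],d@[-s_,c])
```

```text
[ 555.57897025 -226.84240972   36.28000484] [-0.2017211  -0.99057111  0.58532163]
none rail
```

View pics/push.png

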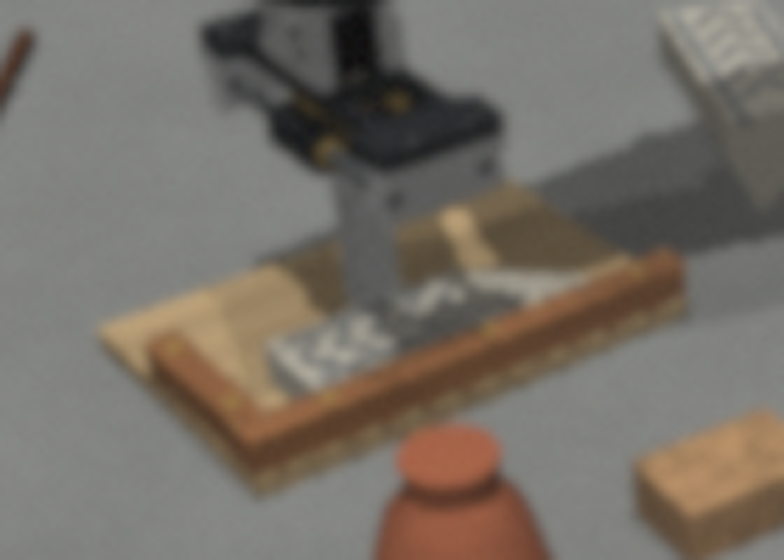

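The finger pushes mid rail and the fence gap is nearly closed, with about 25 mm left to the end stop. I'll continue in 1 mm steps.

>>> arm_command --pt "0 0 1 0 0" --pt "0 0 2 0 0" --pt "0 0 3 0 0" --pt "0 0 3 0 0"

```text
clock: 15.78
eef_pos: [555.8, -225.3, 36.3]
eef_rot: [-3.139, 0.0, 2.992]
wrist_force: [-1.9, -11.8, -1.1]
finger_gap: 0.4
finger_force: 6.0
```

The TCP is 62.5 mm from the fence, exactly the flush value, at 12 N. I'll press a touch more to square it, then back off and look.

>>> arm_command --pt "0 0 1 0 0" --pt "0 0 1 0 0" --pt "0 0 1 0 0"

```text
clock: 16.15
eef_pos: [555.8, -225.3, 36.4]
eef_rot: [-3.138, 0.001, 2.991]
wrist_force: [-3.5, -17.9, -2.2]
finger_gap: 0.2
finger_force: 9.1
```

Now round to the mitre, with the tool turned 45° so that it sits flat on the face.

>>> arm_command --pt "0 0 -8 0 0" --pt "0 0 -15 0 0" --pt "0 0 -15 -50 0" --pt "0 30 -10 -60 15" --pt "0 60 5 -60 30" --pt "0 96 26 -60 45" --pt "0 96 26 -60 45" --pt "0 96 26 -60 45" --pt "0 96 26 -60 45" --pt "0 96 26 -20 45" --pt "0 96 26 0 45" --pt "0 96 26 0 45"

```text
clock: 17.65
eef_pos: [464.5, -182.8, 35.0]
eef_rot: [-3.14, -0.003, 2.209]
wrist_force: [0.9, -0.7, 0.8]
finger_gap: 0.6
finger_force: 0.0
```

Run:
```python
from h import *
s=monitor.read_state();c,s_=np.cos(2.992),np.sin(2.992)
d=s['eef_pos'][:2]-[657.7,-177.4];print('tcp jig',d@[c,s_],d@[-s_,c],s['eef_pos'],s['eef_rot'])
b=imaging.camera('scene')
cv2.imwrite('pics/fence.png',cv2.resize(b['img'][130:230,110:250,::-1],(784,560),interpolation=cv2.INTER_CUBIC))
m=mask(b,'rail',tuple(proj(b,[555,-190,23])))
if m:
  p,i=fit([m],[(RAIL,12,34)],[555,-188,2.992]);d=p[:2]-[657.7,-177.4];print(p,i,'jig xy',d@[c,s_],d@[-s_,c])
```

```text
tcp jig 190.2202034602679 34.08932893100949 [ 464.5236857  -182.75908067   35.0227323 ] [-3.14032584e+00 -2.56534855e-03  2.20881952e+00]
[ 545.67134869 -201.12578589    3.16434876] 0.5684762001037598 jig xy 107.24151990471033 40.157042213328744
```

View pics/fence.png

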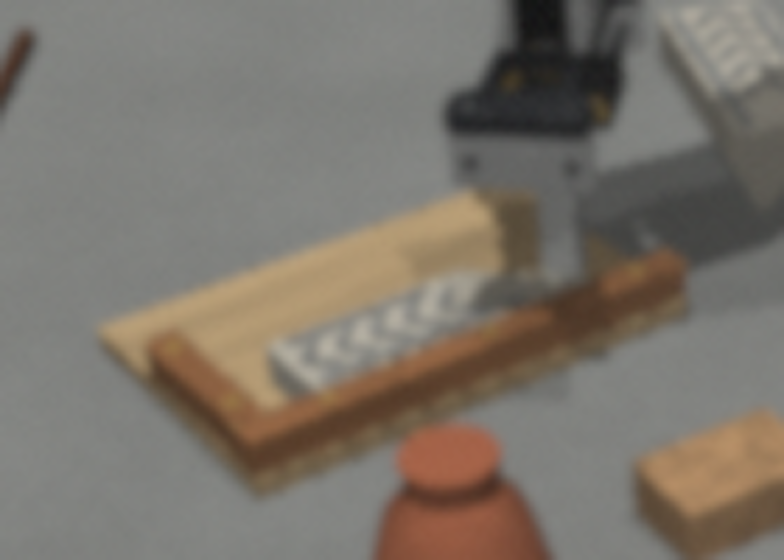

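The rail lies along the fence, parallel, with the finger off the mitre and about 25 mm to the stop. I'll slide it along.

>>> arm_command --pt "0 -2.1 2.1 0 0" --pt "0 -4.9 4.9 0 0" --pt "0 -7.8 7.8 0 0" --pt "0 -10.6 10.6 0 0" --pt "0 -12.7 12.7 0 0" --pt "0 -14.1 14.1 0 0" --pt "0 -15.6 15.6 0 0" --pt "0 -17 17 0 0" --pt "0 -18.4 18.4 0 0" --pt "0 -19.8 19.8 0 0" --pt "0 -21.2 21.2 0 0" --pt "0 -22.6 22.6 0 0" --pt "0 -24 24 0 0" --pt "0 -25.5 25.5 0 0" --pt "0 -26.9 26.9 0 0" --pt "0 -26.9 26.9 0 0"

```text
clock: 19.75
eef_pos: [503.0, -188.6, 36.3]
eef_rot: [3.141, 0.0, 2.207]
wrist_force: [-0.1, -1.9, 0.1]
finger_gap: 0.5
finger_force: 0.3
```

>>> arm_command --pt "0 -0.7 0.7 0 0" --pt "0 -1.4 1.4 0 0" --pt "0 -2.1 2.1 0 0" --pt "0 -2.8 2.8 0 0" --pt "0 -3.5 3.5 0 0" --pt "0 -4.2 4.2 0 0" --pt "0 -4.2 4.2 0 0"

```text
clock: 20.62
eef_pos: [508.7, -189.6, 36.3]
eef_rot: [3.141, 0.0, 2.207]
wrist_force: [-2.3, -1.3, 0.4]
finger_gap: 0.4
finger_force: 1.2
```

>>> arm_command --pt "0 -0.7 0.7 0 0" --pt "0 -1.4 1.4 0 0" --pt "0 -2.1 2.1 0 0" --pt "0 -2.1 2.1 0 0"

```text
clock: 21.12
eef_pos: [511.3, -190.0, 36.2]
eef_rot: [-3.141, -0.0, 2.207]
wrist_force: [-5.3, -1.7, 3.4]
finger_gap: 0.4
finger_force: 2.9
```

>>> arm_command --pt "0 -0.7 0.7 0 0" --pt "0 -1.4 1.4 0 0" --pt "0 -1.4 1.4 0 0"

```text
clock: 21.5
eef_pos: [511.8, -190.5, 36.0]
eef_rot: [-3.138, -0.003, 2.207]
wrist_force: [-17.4, -4.5, 9.3]
finger_gap: 0.3
finger_force: 8.3
```

It is pressed on the stop at about 17 N and stalled there. I'll back off and check.

>>> arm_command --pt "0 -1.4 1.4 0 0" --pt "0 0 -4 0 0" --pt "0 0 -15 0 0" --pt "0 0 -25 -40 0" --pt "0 0 -60 -100 0" --pt "0 0 -110 -150 0" --pt "0 0 -160 -150 0" --pt "0 0 -200 -150 0" --pt "0 0 -200 -150 0"

```text
clock: 22.62
eef_pos: [351.0, -310.3, 186.6]
eef_rot: [3.141, 0.001, 2.203]
wrist_force: [0.1, 0.1, -1.0]
finger_gap: 0.5
finger_force: 0.0
```

Run:
```python
from h import *
s=monitor.read_state();print(s['eef_pos'],s['clock'])
a=imaging.camera('top');b=imaging.camera('scene')
A=cv2.resize(a['img'][100:220,300:420,::-1],(400,400),interpolation=cv2.INTER_CUBIC)
B=cv2.resize(b['img'][140:240,120:220,::-1],(400,400),interpolation=cv2.INTER_CUBIC)
cv2.imwrite('pics/home.png',np.hstack([A,B]))
```

```text
[ 351.00477163 -310.29573802  186.61107281] 22.625
```

View pics/home.png

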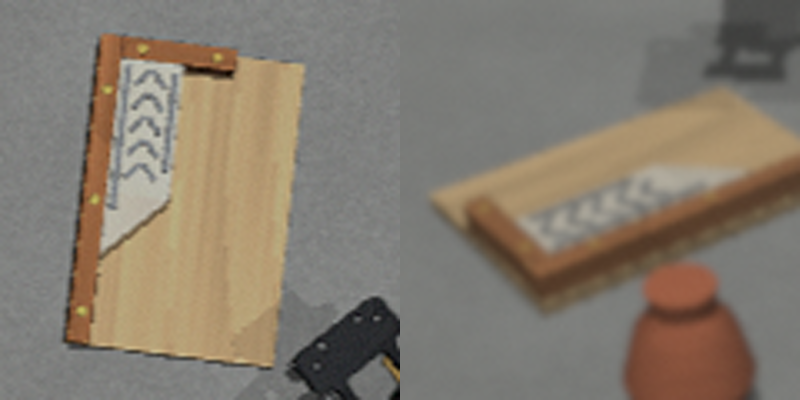

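Both views show the rail flush against the long fence and the end stop, with no gap and the arm clear. Handing in.

```bash
python3 -c "
from cell import job; print(job.sign_off())"
```

```text
the job is handed in; nothing more can be done
None
```

I laid the smallest rail flat in the corner jig, pushed it against the long fence (about 18 N) and then against the end stop (about 17 N), and handed the job in at about 23 s. The last pictures show no gap on either side, though they are too coarse to confirm the 1.5 mm limit, and the sign-off returned no verdict.

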